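# Index a filter turret and load its slider

## Robot

A 6-joint arm with a two-finger parallel gripper is mounted at the origin on the work surface. World frame = base frame: x ahead of the robot, y to its left, z up, the work surface at z = 0. Lengths are in mm, angles in rad, forces in N, time in s.
With the tool pointing down it reaches from about 400 to 925 mm from the base axis. Payload 12.5 kg.
Tool frame: the origin (TCP) lies midway between the tips of the shut fingers; the grasp point (between the pads) lies 19 mm behind it; z points along the fingers, y is the line along which they close (so a half turn about z gives the same grasp; the last joint's range is limited). The gripper opens to 95 mm and grips with 3 to 60 N. Pads are 20 mm wide; open, the fingers measure 119 mm over their backs; the gripper's body (75 mm by 180 mm) begins 59 mm behind the grasp point.
Start: joints at [1.101, 0.491, 1.559, -0, 1.092, -0.106], TCP at [222.377, 584.119, 214.661] pointing down, gripper open.
Joint ranges: [-3.1, 3.1], [-0.84, 2.19], [0.05, 2.79], [-1.13, 4.28], [0.06, 2.93], [-2.69, 2.69]. Speed limits (rad/s): [2.22, 2.22, 2.79, 3.14, 3.14, 3.14].

## Interface

Orientations are given as [roll, pitch, yaw] about the fixed x, y, z axes, in that order (R = Rz(yaw) Ry(pitch) Rx(roll)).
In Python, from cell import env gives the robot as it stands.
- The arm moves only by the tool carry_out, never from a script. Its argument "series" is a list of rows, each a list of 4 numbers: the shift along the world's x, y, z normalised to -1 to 1, where 1 is 5 cm, then the turn about the world's z normalised to -1 to 1, where 1 is 6 degrees. In form: [[x, y, z, turn], ...]. A call has exactly 5 rows; each row shifts and turns the commanded pose from where the row before left it; what a row does not reach is not made up. A row lasts 1/10 s, in which the tool goes at most 50 mm and 8.59 degrees, less where a joint would pass 70% of its speed; a pose out of reach is approached as far as the arm can. A call with a number of a shift or a turn outside -1 to 1 is refused whole. A call with a gripper value outside its range is refused whole. "fingers" is the closure, from -1 (fully open) to 1 (shut), set as the call begins (left out, the last holds). The fingers move at their own pace and stop on an object; the grip force is fixed at half the most. Time passes only in rows, so rows that do not move let the fingers close, or fill a call up. It gives the time, the measured TCP pose, the force, the opening and the grip force at its end, in the units of the state.
- env.state(): the state, without advancing time (a new reading comes with each control period).
- env.read_camera(name): name is "scene" or "top" or "wrist"; returns the picture (400x640x3 uint8, red, green, blue); there is no depth.
- env.calibration(name): a dict with "K" (3x3 intrinsics, pixels), "dist" ([k1, k2, p1, p2, k3] as OpenCV has them; the pictures are not rectified), "pose" (4x4, takes a point from camera to world coordinates). Camera axes: x right, y down, z forward; pixel columns grow to the right and rows downward; lengths in mm; the calibration is good to about 2 mm. A picture is of the moment at which its call begins: read the wrist's pose just before it. calibration takes no time and is no camera call; for the wrist camera it gives the pose at the moment of the call.
- env.job_done(): hands the job in; it is judged then, once.
Trained networks look in the newest picture that a camera, given by its name, has taken for a name from the list of things; names that differ only in an ending like _2 or _b are one class to them, and where a whole thing is asked for, a point or a joint stands for the part that bears it (a point fixed in the world has none). Each returns a list of dicts, best first, with "conf" (0 to 1); they miss things now and then, are a little off and sometimes report something else, mostly with a low value. They report only what shows in the picture. A call takes as long as a camera call. They do not tell look-alikes from the thing itself.
- env.look_for(camera, label): "position" ([row, column] as shares, 0 to 1, of the picture: columns of its width, rows of its height, amid what is visible of it).
The state is a dict: "t": time; "joints": joint angles; "qvel": joint speeds; "tau": joint torques, N m; "eef_pos": TCP position; "tcp_rot": TCP orientation; "ft_force": force on the tool from outside, world axes, zero at the start; "moment": the same for the moment, N m; "opening": opening from 0.0 (shut) to 1.0 (fully open); "grip_force": force on a finger pad.
Only numpy, scipy, OpenCV 4.12 (cv2) and the standard library are available. Lean on these libraries where they do the work, as an engineer would, in place of code of your own. Each camera call takes 0.05 s, during which the arm holds its last target. There are 200 camera calls.

## Task

Lift the sprung knob on the sloping filter turret, turn the turret until its window lies over the slot in the deck, and let the plunger drop fully home in the notch there; the notch is never in quite the same place, so feel for it. Then take the longer of the two filter sliders out of the rack and slide it edgewise through the window, fully home in the slot, and let go. Leave the shorter slider in the rack, and do not knock over or push about the other things on the bench.

Things in the scene. Friction and masses are not known exactly. Their poses are not given: they have to be found in the camera images.
- deck: Sloping face (230 x 260 mm) of the fixed white wedge-shaped filter-turret unit, leaning 30 deg to the front. Origin: on the face at the turret's axis, 130 above the bench. x up the slope, away from the front; y across to its left; z square out of the face. Unit's footprint: 205 deep x 250 wide. On it, round the turret's lower side, lies a steel index arc, 12 thick, radii 90 to 122.
- slot_mouth (a point): centre of the mouth of the blind slot cut square into the deck face, at deck x = +49, y = 0, z = 0 (mm): 10.5 wide along deck x, 53 along deck y, 45 deep. Axes as the deck's. Open only when the turret's window (joint turret within 0.15 of 0) lies over it.
- turret (a joint): turret angle about deck z, rad; knob at deck (-105 cos, 105 sin) mm, positive = left. 0 = window centred on the slot. Disc radius 85, top 14 above the face, hub (radius 22) to 25, window 26 x 76. It starts at 0.7 to 1.2 with the pin in a long gap of the index arc (0.6 to 1.3); from 0.6 to -0.38 (stop) the arc is solid but for the one notch. About 2 N at the knob turns it.
- plunger (a joint): lift of the sprung plunger along deck z, m: 0 = home (pin 10 mm deep in the notch or the gap), 0.010 = pin resting on top of the index arc, 0.018 = fully lifted. Spring 4 to 7 N. The pin is 12 mm across, the notch 14. The notch is in a shoe clamped by hand: its angle differs each time, anywhere from -0.12 to 0.12 rad of joint turret; find it by feel or by eye.
- knob (a point): centre of the plunger's round black knob, the part to grip: 34 mm across, 28 high along deck z; 60 above the deck face when home. A steel barrel 25 across stands below it, its top 20 below this point when home. It rides on the turret's arm, 105 from the turret's axis.
- rack: fixed grey block 70 x 170 x 45 mm high with two upright slots, 10 x 52 and 35 deep, side by side at y = -42 and +42; a slider stands in each. Origin: centre of the underside.
- long_slider: longer of two flat filter sliders, 130 mm tall, upright in one rack slot, which one varies: aluminium blade 8 thick (its x) x 50 wide (its y) with a round glass; lowest 16 mm tapered to 6 x 44; black grip tab at the top, 12 thick x 50 wide x 40 high. Both faces alike. Origin: centre of the lower end, z to the tab. About 140 g. Fully home, the origin is on the deck slot's floor.
- short_slider: the other slider, 92 mm tall, tab 32 high, otherwise the same; stays in the rack.
- canister: small clear jar with black cap, 42 across, 62 tall, standing between the unit and the rack; bystander
- wash_bottle: white plastic bottle, 60 across, 150 tall, behind the rack; bystander
- oil_bottle: amber bottle, 36 across, 70 tall, in front; bystander
- slide_box: flat grey box 85 x 140 x 26 lying left of the unit; bystander
- beaker: glass beaker, 72 across, 85 tall, to the left; bystander
There are look-alikes about, which are no part of the job. Leave any purple or turquoise look-alike of the long_slider alone.

How it is judged:
By the outcome, as a careful person would: the job done as asked, in the order asked, and still so for the second after the job is handed in, with the robot touching nothing.
It also fails if it takes over 64 s, if anything falls off the work surface, if the arm or the gripper's body presses on something with over 40 N, if the wrist force passes 120 N, or if a joint passes its speed limit or range.

## Working session

There is one attempt and no reset: what is moved stays moved. The work goes in short steps, Python scripts to look and compute and a tool call to move; the robot and the scene stay as the last step left them, time stands still between calls to the robot, and variables do not carry over. Pictures are saved under pics/ and viewed, at most 10 in all, crops included, and the job is handed in when it is done.

Besides the shell and the picture viewer there is one more tool, called as name(argument=value, ...), one argument or row to a line, values as JSON. carry_out: Moves the arm, as the interface text tells. Its arguments: {"type":"object","properties":{"series":{"type":"array","items":{"type":"array","items":{"type":"number","minimum":-1,"maximum":1}}},"fingers":{"type":"number"}},"required":["series"]}

```bash
ls; mkdir -p pics
cat > h.py <<'E'
from cell import env
import numpy as np, cv2
def ray(name,px,cal=None):
    c=cal or env.calibration(name);K=np.array(c["K"]);d=np.array(c["dist"]);P=np.array(c["pose"])
    u=cv2.undistortPoints(np.array([[px]],float),K,d)[0,0]
    v=P[:3,:3]@np.array([u[0],u[1],1]);return P[:3,3],v/np.linalg.norm(v)
def meet(rs):
    A=np.zeros((3,3));b=np.zeros(3)
    for o,v in rs:
        M=np.eye(3)-np.outer(v,v);A+=M;b+=M@o
    p=np.linalg.solve(A,b);return p,[float(np.linalg.norm((np.eye(3)-np.outer(v,v))@(p-o))) for o,v in rs]
def proj(name,X,cal=None):
    c=cal or env.calibration(name);P=np.linalg.inv(np.array(c["pose"]))
    return cv2.projectPoints(np.array(X,float).reshape(-1,3),cv2.Rodrigues(P[:3,:3])[0],P[:3,3],np.array(c["K"]),np.array(c["dist"]))[0][:,0]
def plane(name,px,z):
    o,v=ray(name,px);return o+v*(z-o[2])/v[2]
def snap(name,fn):
    im=env.read_camera(name);cv2.imwrite("pics/"+fn,im[...,::-1]);return im
E
python3 - <<'E'
from h import *
np.set_printoptions(precision=3,suppress=True)
a=snap("scene","s0.png");b=snap("top","t0.png")
cv2.imwrite("pics/st0.png",np.vstack([a,b])[...,::-1][:, :, :])
for c in("scene","top"):
    print(c,np.array(env.calibration(c)["pose"]))
    for l in("deck","slot_mouth","turret","knob","rack","long_slider","short_slider","canister","wash_bottle","oil_bottle"):
        print(l,[(round(r["conf"],2),int(r["position"][1]*640),int(r["position"][0]*400)) for r in env.look_for(c,l)][:4])
print(env.state())
E
```

```text
pics
scene [[  -0.134    0.72    -0.681 1211.997]
 [   0.991    0.095   -0.095   96.773]
 [  -0.004   -0.687   -0.726  855.834]
 [   0.       0.       0.       1.   ]]
deck [(0.81, 342, 232), (0.47, 385, 204)]
slot_mouth [(0.71, 344, 235), (0.21, 209, 206)]
turret [(0.87, 351, 221), (0.16, 383, 203)]
knob [(0.52, 387, 205)]
rack [(0.73, 210, 211)]
long_slider [(0.76, 217, 161), (0.7, 193, 183), (0.69, 154, 197), (0.59, 161, 169)]
short_slider [(0.77, 216, 196), (0.3, 347, 221)]
canister [(0.69, 340, 236), (0.68, 194, 184), (0.66, 263, 241)]
wash_bottle [(0.93, 216, 250)]
oil_bottle [(0.44, 296, 189)]
top [[  -0.007   -0.993    0.117  370.606]
 [  -1.       0.009    0.018  -14.475]
 [  -0.018   -0.117   -0.993 1433.56 ]
 [   0.       0.       0.       1.   ]]
deck [(0.76, 293, 172), (0.63, 368, 171), (0.51, 257, 187)]
slot_mouth [(0.98, 291, 172)]
turret [(0.97, 288, 172)]
knob [(0.48, 257, 190)]
rack []
long_slider [(0.75, 436, 257), (0.68, 479, 197), (0.51, 492, 228), (0.46, 442, 214)]
short_slider []
canister [(0.53, 364, 173)]
wash_bottle [(0.62, 403, 147)]
oil_bottle [(0.63, 178, 220), (0.58, 350, 243)]
{'t': 1.1, 'joints': array([ 1.101,  0.491,  1.559, -0.   ,  1.092, -0.106]), 'qvel': array([ 0.001, -0.001, -0.   , -0.001, -0.   ,  0.001]), 'tau': array([ -0.003, -61.249, -25.842,   0.069,   0.045,  -0.   ]), 'eef_pos': array([222.373, 584.125, 214.67 ]), 'tcp_rot': array([3.141, 0.   , 2.778]), 'ft_force': array([-0.743,  0.574, -0.174]), 'moment': array([ 0.026, -0.008, -0.01 ]), 'grip_force': 0.0, 'opening': 1.0025151856333858}
```

View pics/s0.png

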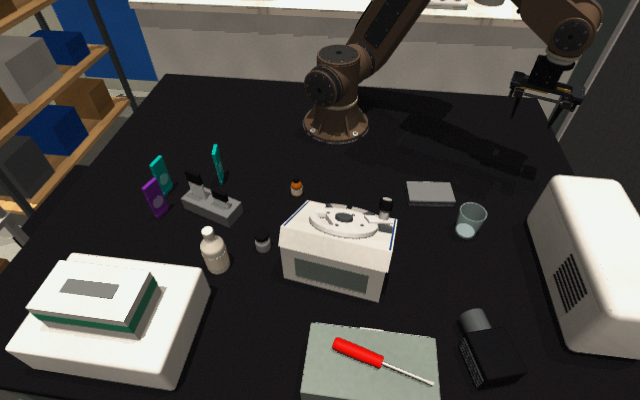

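View pics/t0.png

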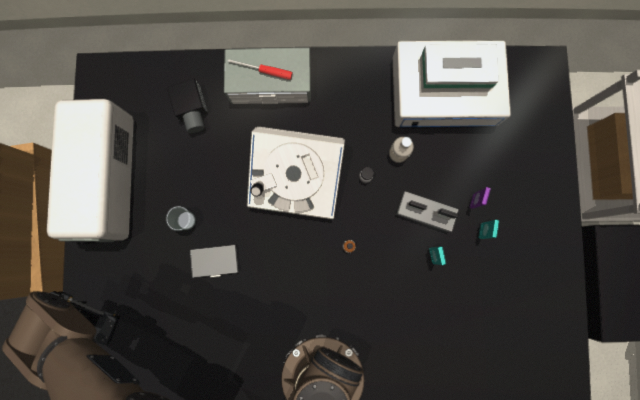

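Run:
```python
import cv2,numpy as np
s=cv2.imread("pics/s0.png");t=cv2.imread("pics/t0.png")
f=lambda im,x,y,w,h:cv2.resize(im[y:y+h,x:x+w],(400,300),interpolation=cv2.INTER_CUBIC)
o=np.vstack([np.hstack([f(s,140,135,120,90),f(t,390,180,80,60)]),np.hstack([f(s,275,190,132,99),f(t,234,120,120,90)])])
cv2.imwrite("pics/c0.png",o)
```

```text
(no output)
```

View pics/c0.png

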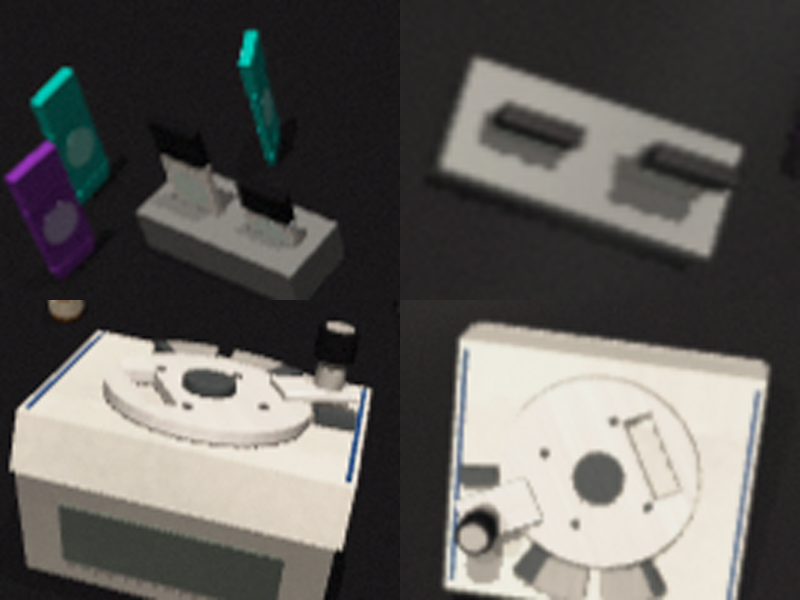

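Run:
```python
from h import *
np.set_printoptions(precision=2,suppress=True)
cs=lambda x,y:(275+x*.33,190+(y-300)*.33)
ct=lambda x,y:(234+(x-400)*.3,120+(y-300)*.3)
cr=lambda x,y:(140+x*.3,135+y*.3)
crt=lambda x,y:(390+(x-400)*.2,180+y*.2)
def two(n,a,b): p,r=meet([ray("scene",a),ray("top",b)]);print(n,p,np.array(r));return p
two("hub",cs(208,382),ct(598,478))
two("knobtop",cs(340,328),ct(474,541))
two("far-left corner blue top",cs(351,480),ct(462,350))
two("far-right blue",cs(28,405),ct(757,392))
two("longtab topcentre",cr(181,142),crt(695,165))
two("shorttab top",cr(268,200),crt(540,125))
T=[ct(*p) for p in[(462,345),(450,590),(757,390),(738,560)]]
print(T)
w=np.array(env.calibration("wrist")["pose"]);e=env.state()
from scipy.spatial.transform import Rotation as R
print(np.array(env.calibration("wrist")["K"]));Rt=R.from_euler("xyz",e["tcp_rot"]).as_matrix()
print(Rt.T@(w[:3,3]-e["eef_pos"]),Rt.T@w[:3,:3])
```

```text
hub [601.71  78.6  145.25] [0.24 0.24]
knobtop [545.97 181.78 165.27] [1.14 1.14]
far-left corner blue top [707.05 190.79 175.05] [0.09 0.09]
far-right blue [667.97 -56.38 174.12] [0.35 0.35]
longtab topcentre [ 486.26 -361.05  117.45] [3.81 3.81]
shorttab top [ 513.99 -280.22   85.11] [2.88 2.88]
[(252.6, 133.5), (249.0, 207.0), (341.1, 147.0), (335.4, 198.0)]
[[279.67   0.   316.06]
 [  0.   279.67 204.08]
 [  0.     0.     1.  ]]
[  70.47   -0.26 -169.48] [[-0.   -0.97 -0.25]
 [ 1.   -0.   -0.  ]
 [ 0.   -0.25  0.97]]
```

carry_out(
  series=[
    [0.5,-0.7,0.4,0.2],
    [0.5,-0.7,0.4,0.2],
    [0.5,-0.7,0.4,0.2],
    [0.5,-0.7,0.4,0.2],
    [0.5,-0.7,0.4,0.2],
  ],
)

```text
t: 1.6
eef_pos: [348.0, 407.6, 315.6]
tcp_rot: [3.141, 0.0, 2.884]
ft_force: [0.3, 0.4, 0.6]
opening: 1.0
grip_force: 0.0
```

carry_out(
  series=[
    [0.6,-0.7,0.1,0.2],
    [0.6,-0.7,0.1,0.2],
    [0.6,-0.7,0.1,0.2],
    [0.6,-0.7,0.1,0.2],
    [0.6,-0.7,0.1,0.2],
  ],
)

```text
t: 2.1
eef_pos: [498.3, 232.5, 340.1]
tcp_rot: [3.141, 0.0, 2.988]
ft_force: [0.5, 1.6, -0.2]
opening: 1.002
grip_force: 0.0
```

carry_out(
  series=[
    [0,-0.5,0,0],
    [0,-0.5,0,0],
    [0,0,0,0],
    [0,0,0,0],
    [0,0,0,0],
  ],
)

```text
t: 2.6
eef_pos: [497.3, 184.8, 339.7]
tcp_rot: [3.141, 0.0, 2.988]
ft_force: [0.3, -0.0, 0.4]
opening: 1.001
grip_force: 0.0
```

Run:
```python
from h import *
np.set_printoptions(precision=3,suppress=True)
e=env.state();print(e["t"],e["eef_pos"],e["tcp_rot"])
c=env.calibration("wrist");im=snap("wrist","w1.png");np.save("w1.npy",c,allow_pickle=True)
for l in("slot_mouth","turret","knob"):
    print(l,[(round(r["conf"],2),int(r["position"][1]*640),int(r["position"][0]*400)) for r in env.look_for("wrist",l)][:3])
```

```text
2.6 [497.312 184.803 339.716] [3.141 0.    2.988]
slot_mouth [(0.87, 268, 231)]
turret [(0.87, 269, 249), (0.26, 385, 72)]
knob [(0.74, 317, 227)]
```

View pics/w1.png

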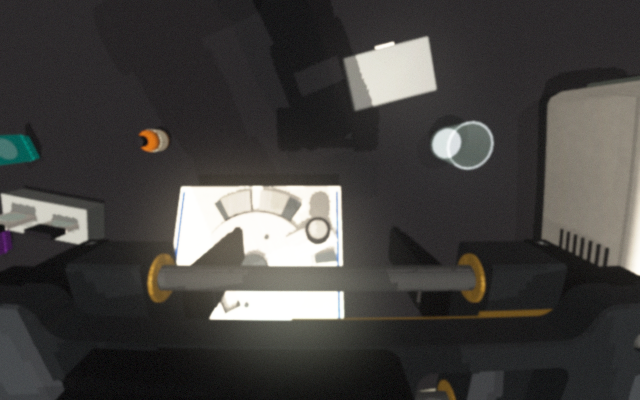

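Run:
```python
import cv2
t=cv2.imread("pics/w1.png")[178:326,165:355]
t=cv2.convertScaleAbs(t,alpha=0.85)
cv2.imwrite("pics/c1.png",cv2.resize(t,None,fx=4,fy=4,interpolation=cv2.INTER_CUBIC))
```

```text
(no output)
```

View pics/c1.png

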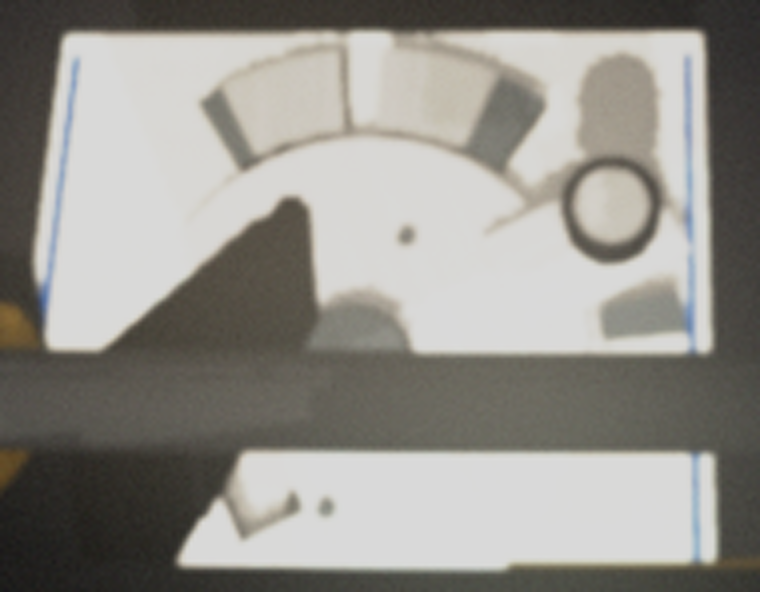

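```bash
cat > fit.py <<'E'
from h import *
from scipy.optimize import least_squares
np.set_printoptions(precision=3,suppress=True)
W=np.load("w1.npy",allow_pickle=True).item();S=env.calibration("scene");T=env.calibration("top")
cs=lambda x,y:(275+x*.33,190+(y-300)*.33)
ct=lambda x,y:(234+(x-400)*.3,120+(y-300)*.3)
cw=lambda x,y:(165+x/4-.4,178+y/4-.4)
def ax(yaw):
    c,s=np.cos(yaw),np.sin(yaw);r=np.pi/6
    return np.stack([[c*np.cos(r),s*np.cos(r),.5],[-s,c,0],[-c*.5,-s*.5,np.cos(r)]],1)
pol=lambda a,r,z:np.array([-r*np.cos(a),r*np.sin(a),z])
def model(p):
    O=p[:3];A=ax(p[3]);a=p[4];xf=p[5];w=p[6];n1=p[7]
    k=pol(a,105,74)
    obs=[("hubS",S,[0,0,25],cs(208,382)),("hubT",T,[0,0,25],ct(598,478)),
    ("kS",S,k,cs(340,328)),("kT",T,k,ct(476,540)),("kW",W,k,cw(611,205)),
    ("fl",W,[xf,w,0],cw(704,32)),("fr",W,[xf,-w,0],cw(65,32)),
    ("n1i",W,pol(n1,90,12),cw(351,131)),("n1o",W,pol(n1,122,12),cw(346,45)),
    ("arcR",W,pol(-.38-p[9],90,12),cw(247,165)),("gap",W,pol(.6+p[8],90,12),cw(470,150)),
    ]
    return [(n,O+A@np.array(q),c,px) for n,c,q,px in obs]
def res(p,full=False):
    m=model(p);r=[np.array(proj(None,X,c)[0]-px) for n,X,c,px in m]
    if full:
        for (n,*_),x in zip(m,r):print(n,x)
    wt=[2 if n[-1]=='W' or n[0] in'nfag' else 1 for n,*_ in m]
    return np.concatenate([a*b for a,b in zip(r,wt)]+[[(p[2]-130)*.5]])
p=least_squares(res,[614,77,130,-.157,1.09,-115,130,-.05,0,0],loss="soft_l1").x
if __name__=="__main__":
    print(p);res(p,True)
    O=p[:3];A=ax(p[3])
    print("knob",O+A@pol(p[4],105,60),"axes",A.T)
    for d in np.arange(-.2,.15,.05):print(d,[((proj(None,O+A@pol(d,r,12),W)[0]-[164.6,177.6])*4) for r in(90,105,122)])
E
python3 fit.py
```

```text
[ 612.148   74.743  128.882   -0.154    1.084 -133.964  131.106   -0.091
   -0.157    0.174]
hubS [-0.712 -2.053]
hubT [0.466 0.339]
kS [-1.565 -0.447]
kT [-0.054 -0.498]
kW [ 0.26  -0.113]
fl [ 0.218 -0.175]
fr [0.229 0.205]
n1i [-0.354 -0.21 ]
n1o [0.284 1.676]
arcR [-0.207 -0.437]
gap [-0.113  0.267]
knob [554.682 177.565 156.274] axes [[ 0.856 -0.133  0.5  ]
 [ 0.153  0.988  0.   ]
 [-0.494  0.077  0.866]]
-0.2 [array([324.3  , 133.748]), array([319.176,  97.135]), array([313.518,  56.444])]
-0.15000000000000002 [array([335.834, 131.775]), array([332.51 ,  94.864]), array([328.853,  53.844])]
-0.10000000000000003 [array([347.417, 130.361]), array([345.901,  93.233]), array([344.251,  51.974])]
-0.050000000000000044 [array([359.025, 129.508]), array([359.321,  92.246]), array([359.683,  50.838])]
-5.551115123125783e-17 [array([370.635, 129.22 ]), array([372.742,  91.905]), array([375.116,  50.437])]
0.04999999999999993 [array([382.22 , 129.495]), array([386.137,  92.211]), array([390.52 ,  50.774])]
0.09999999999999992 [array([393.757, 130.335]), array([399.478,  93.165]), array([405.865,  51.848])]
```

carry_out(
  series=[
    [0.4,-0.05,-0.5,0],
    [0.4,-0.05,-0.7,0],
    [0.35,-0.04,-0.7,0],
    [0,0,-0.7,0],
    [0,0,-0.6,0],
  ],
)

```text
t: 3.3
eef_pos: [554.8, 177.4, 177.6]
tcp_rot: [-3.141, -0.001, 2.988]
ft_force: [0.8, -0.4, -0.1]
opening: 0.997
grip_force: 0.0
```

carry_out(
  series=[
    [0,0,-0.4,0],
    [0,0,-0.3,0],
    [0,0,-0.15,0],
    [0,0,0,0],
    [0,0,0,0],
  ],
)

```text
t: 3.8
eef_pos: [555.2, 177.4, 137.8]
tcp_rot: [3.141, 0.001, 2.988]
ft_force: [-0.9, -0.1, 0.5]
opening: 0.997
grip_force: 0.0
```

carry_out(
  series=[
    [0,0,0,0],
    [0,0,0,0],
    [0,0,0,0],
    [0,0,0,0],
    [0,0,0,0],
  ],
  fingers=1,
)

```text
t: 4.3
eef_pos: [554.9, 177.1, 137.3]
tcp_rot: [3.141, 0.0, 2.987]
ft_force: [0.6, 0.3, 0.4]
opening: 0.636
grip_force: 0.0
```

Run:
```python
from fit import *
e=env.state();print(e["t"],e["eef_pos"],e["ft_force"],e["opening"]*95,e["grip_force"])
im=snap("scene","s2.png");cv2.imwrite("pics/c2.png",cv2.resize(im[130:260,290:460,::-1],None,fx=4,fy=4,interpolation=cv2.INTER_CUBIC))
```

```text
4.3 [554.916 177.129 137.297] [0.558 0.261 0.374] 60.441553610609354 0.0
```

View pics/c2.png

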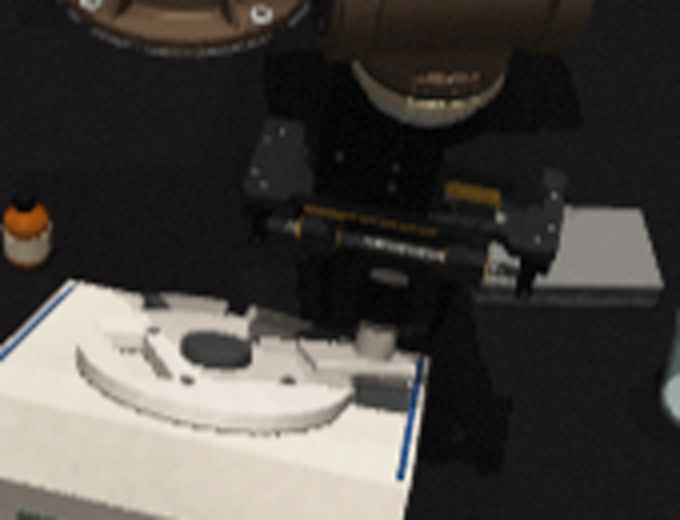

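carry_out(
  series=[
    [0,0,0,0],
    [0,0,0,0],
    [0,0,0,0],
    [0,0,0,0],
    [0,0,0,0],
  ],
)

```text
t: 4.85
eef_pos: [554.7, 177.5, 137.1]
tcp_rot: [3.141, -0.0, 2.987]
ft_force: [-0.7, 4.7, -1.1]
opening: 0.354
grip_force: 30.0
```

carry_out(
  series=[
    [0,0,0,0],
    [-0.05,0.01,0.09,0],
    [-0.05,0.01,0.09,0],
    [-0.05,0.005,0.08,0],
    [0,0,0,0],
  ],
)

```text
t: 5.35
eef_pos: [547.2, 178.7, 150.4]
tcp_rot: [3.141, 0.0, 2.987]
ft_force: [2.7, 5.6, -7.1]
opening: 0.352
grip_force: 30.0
```

Run:
```python
from fit import *
e=env.state();print(e["t"],e["eef_pos"],e["ft_force"],e["opening"]*95,e["grip_force"])
O=p[:3];A=ax(p[3]);L=A[:,2]
pr=None
for a in np.r_[p[4],np.arange(.98,-.05,-.1)]:
    x=O+A@pol(a,105,60)+15*L
    print(round(a,2),x, None if pr is None else (x-pr)/50);pr=x
```

```text
5.35 [547.225 178.652 150.418] [ 2.733  5.57  -7.081] 33.43729589964284 29.99891996383667
1.08 [547.271 178.716 169.265] None
0.98 [538.413 174.434 164.59 ] [-0.177 -0.086 -0.093]
0.88 [530.251 169.351 160.384] [-0.163 -0.102 -0.084]
0.78 [522.536 163.38  156.511] [-0.154 -0.119 -0.077]
0.68 [515.347 156.581 153.012] [-0.144 -0.136 -0.07 ]
0.58 [508.755 149.022 149.92 ] [-0.132 -0.151 -0.062]
0.48 [502.825 140.778 147.267] [-0.119 -0.165 -0.053]
0.38 [497.618 131.932 145.079] [-0.104 -0.177 -0.044]
0.28 [493.184 122.572 143.379] [-0.089 -0.187 -0.034]
0.18 [489.569 112.791 142.182] [-0.072 -0.196 -0.024]
0.08 [486.809 102.688 141.502] [-0.055 -0.202 -0.014]
-0.02 [484.93   92.363 141.345] [-0.038 -0.206 -0.003]
```

carry_out(
  series=[
    [-0.177,-0.086,-0.093,0],
    [-0.163,-0.102,-0.084,0],
    [-0.154,-0.119,-0.077,0],
    [-0.144,-0.136,-0.07,0],
    [0,0,0,0],
  ],
)

```text
t: 5.85
eef_pos: [510.7, 157.5, 131.8]
tcp_rot: [-3.141, -0.01, 2.987]
ft_force: [-13.2, 19.1, -18.5]
opening: 0.348
grip_force: 30.0
```

carry_out(
  series=[
    [-0.132,-0.151,-0.062,0],
    [-0.119,-0.165,-0.053,0],
    [-0.104,-0.177,-0.044,0],
    [-0.089,-0.187,-0.034,0],
    [0,0,0,0],
  ],
)

```text
t: 6.35
eef_pos: [492.3, 121.7, 123.9]
tcp_rot: [-3.141, -0.002, 2.987]
ft_force: [-1.1, 3.9, -9.0]
opening: 0.353
grip_force: 30.0
```

carry_out(
  series=[
    [-0.072,-0.196,-0.024,0],
    [-0.028,-0.1,-0.007,0],
    [0,0,0,0],
    [0,0,0,0],
    [0,0,0,0],
  ],
)

```text
t: 6.85
eef_pos: [488.4, 107.3, 122.8]
tcp_rot: [-3.141, 0.0, 2.987]
ft_force: [1.9, -1.6, -7.4]
opening: 0.354
grip_force: 30.0
```

carry_out(
  series=[
    [0.025,-0.004,-0.044,0],
    [0.025,-0.004,-0.044,0],
    [0,0,0,0],
    [0,0,0,0],
    [0,0,0,0],
  ],
)

```text
t: 7.35
eef_pos: [490.8, 107.1, 118.7]
tcp_rot: [3.141, 0.0, 2.987]
ft_force: [-2.8, -1.9, 5.7]
opening: 0.353
grip_force: 30.0
```

carry_out(
  series=[
    [0,0,0,0],
    [0,0,0,0],
    [0,0,0,0],
    [0,0,0,0],
    [0,0,0,0],
  ],
  fingers=0.17,
)

```text
t: 7.85
eef_pos: [490.8, 107.0, 118.3]
tcp_rot: [3.141, -0.0, 2.987]
ft_force: [0.2, -0.8, 0.0]
opening: 0.415
grip_force: 0.0
```

Run:
```python
from fit import *
e=env.state();print(e["t"],e["eef_pos"],e["ft_force"],e["opening"]*95,e["grip_force"])
O=p[:3];A=ax(p[3])
q=A.T@(e["eef_pos"]+[0,0,19]-O);print("knob-ish deck",q,np.arctan2(q[1],-q[0]),np.hypot(*q[:2]))
for a in (.13,.08,.03,-.02,-.07,-.12): print(a,(O+A@pol(a,105,70)-[0,0,19]))
im=snap("scene","s3.png");cv2.imwrite("pics/c3.png",cv2.resize(im[150:270,270:420,::-1],None,fx=4,fy=4,interpolation=cv2.INTER_CUBIC))
```

```text
7.85 [490.817 107.049 118.309] [ 0.194 -0.778  0.022] 39.46911148357137 0.0
knob-ish deck [-103.91    13.315   69.723] 0.12744582676805485 104.75995118070833
0.13 [490.551 107.39  118.447]
0.08 [489.279 102.305 118.172]
0.03 [488.228  97.164 118.028]
-0.02 [487.401  91.98  118.014]
-0.07 [486.799  86.766 118.133]
-0.12 [486.423  81.536 118.382]
```

View pics/c3.png

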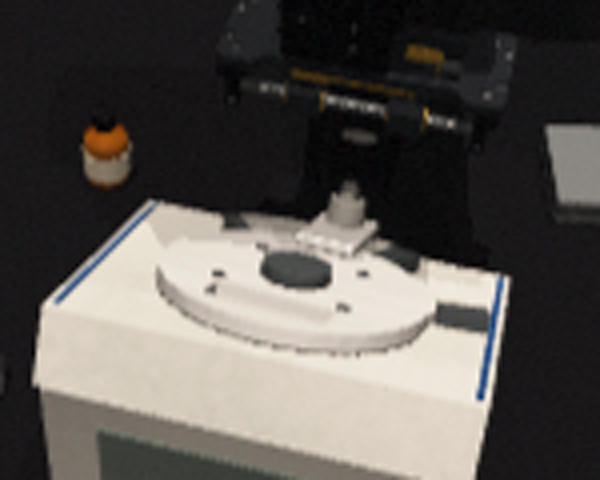

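carry_out(
  series=[
    [-0.013,-0.05,-0.002,0],
    [-0.013,-0.05,-0.001,0],
    [-0.012,-0.05,-0.001,0],
    [-0.01,-0.05,-0.001,0],
    [0,0,0,0],
  ],
)

```text
t: 8.4
eef_pos: [488.2, 96.7, 118.1]
tcp_rot: [-3.142, -0.0, 2.987]
ft_force: [-0.2, 0.8, 0.0]
opening: 0.414
grip_force: 0.4
```

carry_out(
  series=[
    [-0.004,-0.024,0,0],
    [-0.004,-0.024,0,0],
    [-0.004,-0.024,0,0],
    [-0.004,-0.024,0,0],
    [-0.004,-0.024,0,0],
  ],
)

```text
t: 8.9
eef_pos: [487.4, 90.9, 118.1]
tcp_rot: [3.141, 0.0, 2.987]
ft_force: [0.1, 4.5, -1.6]
opening: 0.413
grip_force: 1.9
```

carry_out(
  series=[
    [-0.003,-0.024,0,0],
    [-0.003,-0.024,0,0],
    [-0.003,-0.024,0,0],
    [0,0,0,0],
    [0,0,0,0],
  ],
)

```text
t: 9.4
eef_pos: [487.1, 87.1, 118.3]
tcp_rot: [-3.141, 0.0, 2.987]
ft_force: [0.3, 0.6, 0.3]
opening: 0.411
grip_force: 0.0
```

carry_out(
  series=[
    [-0.002,-0.024,0,0],
    [-0.002,-0.024,0,0],
    [0,0,0,0],
    [0,0,0,0],
    [0,0,0,0],
  ],
)

```text
t: 9.9
eef_pos: [486.7, 85.5, 118.2]
tcp_rot: [3.141, 0.0, 2.987]
ft_force: [-0.3, 5.0, 0.8]
opening: 0.418
grip_force: 2.8
```

Run:
```python
from fit import *
e=env.state();print(e["t"],e["eef_pos"],e["ft_force"],e["opening"]*95,e["grip_force"])
im=snap("scene","s4.png");cv2.imwrite("pics/c4.png",cv2.resize(im[170:270,270:420,::-1],None,fx=5,fy=5,interpolation=cv2.INTER_CUBIC))
O=p[:3];A=ax(p[3]);S=env.calibration("scene")
print("barrel top if a=-.025, lift10/0:",[(proj(None,O+A@pol(a,105,40+l),S)[0]-[270,170])*5 for a,l in((-.025,10),(-.025,0),(-.07,10))])
```

```text
9.9 [486.725  85.45  118.164] [-0.282  4.997  0.815] 39.749529370645796 2.786078453063965
barrel top if a=-.025, lift10/0: [array([402.762, 122.744]), array([399.712, 140.13 ]), array([394.212, 121.088])]
```

View pics/c4.png

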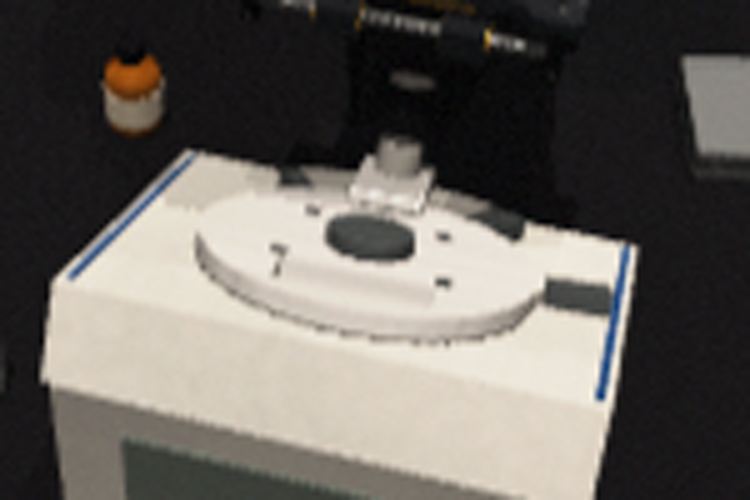

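carry_out(
  series=[
    [0,-0.02,0,0],
    [0,-0.02,0,0],
    [0,0,0,0],
    [0,0,0,0],
    [0,0,0,0],
  ],
)

```text
t: 10.45
eef_pos: [486.6, 84.8, 118.2]
tcp_rot: [3.139, -0.0, 2.987]
ft_force: [-0.8, 19.4, -0.4]
opening: 0.418
grip_force: 9.5
```

carry_out(
  series=[
    [0,0.05,0,0],
    [0,0.05,0,0],
    [0,0.05,0,0],
    [0,0.05,0,0],
    [0,0,0,0],
  ],
)

```text
t: 10.95
eef_pos: [486.7, 93.1, 118.1]
tcp_rot: [3.142, 0.0, 2.987]
ft_force: [0.4, -0.6, 0.1]
opening: 0.417
grip_force: 0.0
```

carry_out(
  series=[
    [0,0.03,0,0],
    [0,0.03,0,0],
    [0,0.02,0,0],
    [0,0,0,0],
    [0,0,0,0],
  ],
)

```text
t: 11.45
eef_pos: [486.6, 94.7, 118.0]
tcp_rot: [-3.138, -0.0, 2.988]
ft_force: [-0.6, -22.4, 0.4]
opening: 0.417
grip_force: 11.3
```

carry_out(
  series=[
    [0,-0.05,0,0],
    [0,-0.044,0,0],
    [0,0,0,0],
    [0,0,0,0],
    [0,0,0,0],
  ],
  fingers=-0.47,
)

```text
t: 11.95
eef_pos: [486.7, 92.5, 118.1]
tcp_rot: [3.141, 0.0, 2.987]
ft_force: [-0.5, -0.6, -0.8]
opening: 0.726
grip_force: 0.0
```

carry_out(
  series=[
    [0,0,0.4,0],
    [0,0,0.7,0],
    [0,0,0.8,0],
    [0,-0.3,0.8,0],
    [0,-0.6,0.8,0],
  ],
)

```text
t: 12.45
eef_pos: [486.3, 48.0, 294.8]
tcp_rot: [3.141, 0.0, 2.99]
ft_force: [1.1, -1.2, -0.4]
opening: 0.736
grip_force: 0.0
```

carry_out(
  series=[
    [0,-0.8,0.2,-0.3],
    [0,-0.8,0.2,-0.3],
    [-0.2,-0.8,0.2,-0.3],
    [-0.2,-0.8,0.2,-0.3],
    [-0.2,-0.8,0,-0.3],
  ],
)

```text
t: 12.95
eef_pos: [456.4, -154.1, 334.4]
tcp_rot: [-3.141, 0.002, 2.829]
ft_force: [1.2, -1.4, -0.4]
opening: 0.734
grip_force: 0.0
```

carry_out(
  series=[
    [-0.2,-0.8,0,-0.2],
    [-0.2,-0.8,0,0],
    [-0.2,-0.8,0,0],
    [0,0,0,0],
    [0,0,0,0],
  ],
)

```text
t: 13.45
eef_pos: [426.5, -273.0, 332.8]
tcp_rot: [3.141, -0.001, 2.808]
ft_force: [0.2, -0.4, 0.2]
opening: 0.736
grip_force: 0.0
```

Run:
```python
from fit import *
e=env.state();print(e["t"],e["eef_pos"],e["tcp_rot"],e["opening"]*95)
c=env.calibration("wrist");im=snap("wrist","w5.png");np.save("w5.npy",c,allow_pickle=True)
print([(round(r["conf"],2),int(r["position"][1]*640),int(r["position"][0]*400)) for r in env.look_for("wrist","long_slider")])
s=snap("scene","s5.png");t=snap("top","t5.png")
g=lambda im,x,y,w,h:cv2.resize(im[y:y+h,x:x+w,::-1],(400,300),interpolation=cv2.INTER_CUBIC)
cv2.imwrite("pics/c5.png",np.vstack([np.hstack([cv2.resize(im[...,::-1],(400,250)),g(t,234,120,120,90)[25:275]]),np.hstack([g(s,140,135,120,90),g(s,290,170,100,75)])]))
O=p[:3];A=ax(p[3])
for l in(0,10):
    k=O+A@pol(-.04,105,74+l);a=proj("scene",k)[0];b=proj("top",k)[0]
    print("knobtop lift",l,"scene crop",(a-[290,170])*4+[400,250],"top crop",(b-[234,120])*3.333+[400,-25])
```

```text
13.45 [ 426.455 -272.966  332.836] [ 3.141 -0.001  2.808] 69.89920591842129
[(0.9, 275, 235), (0.82, 262, 152), (0.23, 565, 198)]
knobtop lift 0 scene crop [645.829 314.034] top crop [584.494 290.267]
knobtop lift 10 scene crop [648.31  299.847] top crop [582.747 295.243]
```

View pics/c5.png

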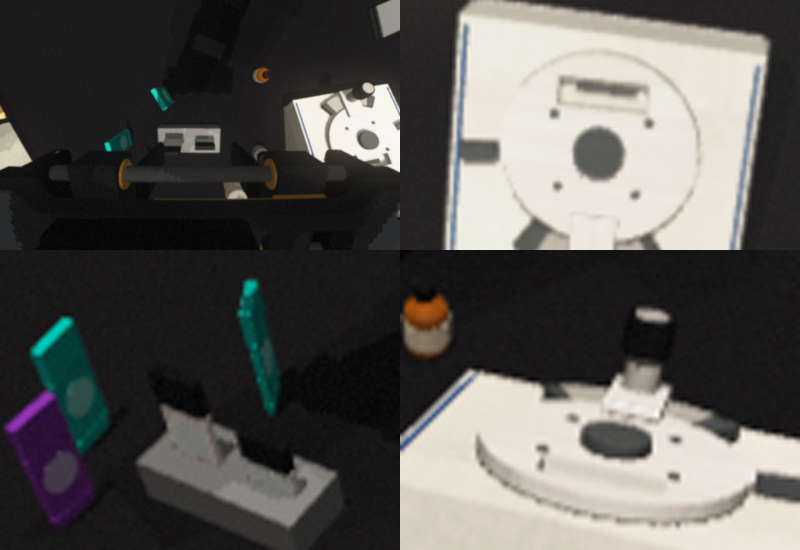

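Run:
```python
from h import *
np.set_printoptions(precision=1,suppress=True)
crt=lambda x,y:(390+(x-400)*.2-.4,180+y*.2-.4)
C=[plane("top",crt(*q),45) for q in((475,57),(742,147),(712,258),(438,170))]
C=np.array(C);print("top corners",C,"ctr",C.mean(0),[np.linalg.norm(C[i]-C[i-1]) for i in range(4)])
im=cv2.imread("pics/w5.png");g=cv2.cvtColor(im,cv2.COLOR_BGR2GRAY)
roi=g[190:260,230:380]
W=np.load("w5.npy",allow_pickle=True).item()
print(proj(None,C,W))
_,m=cv2.threshold(roi,0,255,cv2.THRESH_OTSU);print(_)
for r in range(0,70,2):print(190+r,"".join("%3d"%(v//4) for v in roi[r,::4]))
```

```text
top corners [[ 562.2 -251.7   45. ]
 [ 505.8 -411.9   45. ]
 [ 438.9 -391.    45. ]
 [ 493.6 -227.4   45. ]] ctr [ 500.1 -320.5   45. ] [np.float64(72.72821736865143), np.float64(169.82510468969633), np.float64(70.0348091311814), np.float64(172.5157023482144)]
[[353.  244.3]
 [256.5 244. ]
 [252.9 205.5]
 [354.7 204.3]]
82.0
190   6  7  7  7  6  5  7  6  8  6  7  6  7  6  6  5  6  7  7  7  7  7  7  7  6  7  7  8  7  6  7  7  6  7  7  6  8  7
192   6  7  7  6  6  6  7  6  7  7  7  6  7  8  7  6  7  8  7  6  7  7  7  6  7  7  7  7  7  6  7  6  7  6  7  7  7  8
194   6  6  7  7  7  6  7  6  7  7  6  7  6  6  7  6  7  5  7  7  6  6  6  6  6  7  7  6  7  6  7  7  6  7  7  7  8  8
196   6  6  7  7  7  6  6  4  5  5  6  6  6  5  4  6  6  5  5  5  6  5  3  5  5  5  6  6  5  5  7  7  6  6  5  7  7  6
198   8  7  6  5  6  6  7  6  6  6  6  7  6  6  6  7  7  6  7  7  6  5  6  6  6  5  7  7  6  7  6  7  6  7  8  7  8  7
200   7  6  6  7  6  7  7 10  9  9 10  9  9 10  9 10 10  9  9 10 11 10  9 10 10 11 11 10 10 11  7  7  7  8  6  7  6  8
202   7  6  7  6  7  6  8 10 10 10 11 11 11 11 11 11 10 12 
[... 2691 characters left out ...]
  3  4  5  4  4  5  8  9  9 10  9  7  7  7  8  9  8  9  8  8  8  7  8  8  7  7  7  7  7  6  7  7  6  5  4
250   6  4  2  4  3  3  4  5  4  7  8  8  8  7  7  6  8  8  7  8  8  7  8  7  8  8  8  9  9  8  8  7  8  8  8  7  5  3
252   4  4  2  3  2  3  3  4  5  7  7  7  7  7  7  8  8  7  8  7  8  8  7  8  8  8  8  8  7  8  7  8  7  8  8  4  2  3
254   4  4  4  3  3  4  4  4  5  7  7  7  7  7  7  7  7  8  9  8  7  8  8  8  8  8  8  8  7  8  7  8  7  8  8  5  4  4
256   3  2  4  1  4  4  4  4  5  7  7  8  7  8  8  7  8  9  9  8  7  7  8  8  8  8  7  8  7  9  8  7  8  7  7  5  3  3
258   4  3  1  3  3  3  1  4  4  7  8  8  6  8  7  7  8  7  7  8  8  8  7  8  7  8  8  7  8  7  7  8  8  8  7  5  4  4
```

```bash
python3 - <<'E'
from h import *
np.set_printoptions(precision=1,suppress=True)
W=np.load("w5.npy",allow_pickle=True).item()
def pl(q,z):
    o,v=ray(None,q,W);return o+v*(z-o[2])/v[2]
y=-.334;ux=np.array([np.cos(y),np.sin(y),0]);uy=np.array([-np.sin(y),np.cos(y),0])
nr,fr,r,l=pl((303,204.7),45),pl((303,244.1),45),pl((353.7,225),45),pl((252.3,215),45)
print("depth",(fr-nr)@ux,"width",(r-l)@uy)
cx=(fr+nr)@ux/2;cy=(r+l)@uy/2
c=cx*ux+cy*uy;print("ctr wrist",c)
long=c-42*uy;print("long",long,"short",c+42*uy)
for nm,s,zt in(("long",-1,140),("short",1,102)):
    b=c+s*42*uy
    for dx in(-6,6):
        print(nm,dx,[np.round(proj(k,np.array([*(b+dx*ux+e*uy)[:2],zt]),W if k is None else None)[0],1) for k in(None,"scene","top") for e in(-25,25)])
E
python3 - <<'E'
import cv2
g=cv2.cvtColor(cv2.imread("pics/s5.png"),cv2.COLOR_BGR2GRAY)
for r in range(170,196):print(r,"".join("%3d"%(v//4) for v in g[r,176:232:2]))
E
```

```text
depth 71.52773065765713 width 174.00422850855554
ctr wrist [ 499.3 -322.     0. ]
long [ 485.5 -361.7    0. ] short [ 513.1 -282.3    0. ]
long -6 [array([252.1, 242.7]), array([288. , 242.7]), array([185.3, 167.5]), array([199.3, 172.9]), array([457.9, 217.8]), array([440.9, 212.2])]
long 6 [array([252.7, 250.6]), array([288.2, 250.7]), array([182.5, 170.1]), array([196.5, 175.5]), array([459.1, 213.8]), array([442.2, 208.1])]
short -6 [array([312.7, 233.1]), array([345.6, 233. ]), array([211.8, 186.3]), array([226.1, 192. ]), array([426.5, 209.7]), array([410.1, 204.2])]
short 6 [array([312.8, 240.5]), array([345.4, 240.4]), array([209.1, 189. ]), array([223.5, 194.7]), array([427.7, 205.8]), array([411.3, 200.3])]
170   5  6  6  6  5  4  5  4  5  6  6  5  6  6  5  6  5  6  5  5 11 13 14  9  5  4  3  5
171   5  6  6  6  4  3  4  5  3  4  6  5  5  6  6  5  6  5  6  6  9 15 14  9  6  2  2  4
172   5  5  6  6  3  3  3  5  4  4  5  6  5  6  6  5  6  5  6  6  8 13 12  9  4  2  2  2
173   6  6  6  6  4  2  1  4  4  5  4  5  5  6  6  6  6  6  5  6  5 14  9  8  3  2  2  2
174   6  6  6  6 
[... 1240 characters left out ...]
 5  5  6  6  4 24 28 29 27 29 29 23 28 22 12  6  4  4  4  5  4  4  4  5  4  5
189   6  6  5  5  5  5  5 23 29 28 28 29 28 23 26 28 23 13  4  5  5  4  4  4  4  4  5  4
190   6  6  6  5  5  5 10 27 29 29 29 29 29 27 23 28 29 18  4  4  4  3  4  5  4  4  4  4
191   6  5  6  6  5  5 20 28 29 28 28 28 28 29 22 22 29 24  1  3  4  4  4  4  4  5  5  4
192   6  5  6  6  5 10 27 29 28 28 28 28 28 29 21 14 22 28  3  2  2  3  4  4  4  4  4  4
193   6  5  5  5  5 21 28 29 24 28 28 28 28 29 22 14 14 20  4  2  2  2  4  4  5  3  3  4
194   5  6  5  5 14 27 28 29 25 29 28 29 28 29 23 15 14 21  6  2  1  2  3  3  5  3  5  4
195   5  5  5  5 23 29 28 28 29 27 28 28 28 28 23 16 14 28  9  1  1  1  2  2  4  2  4  5
```

carry_out(
  series=[
    [0.3,-0.5,-0.4,0],
    [0.4,-0.6,-0.5,0],
    [0.4,-0.5,-0.6,0],
    [0.08,-0.174,-0.7,0],
    [0,0,-0.7,0],
  ],
)

```text
t: 14.15
eef_pos: [486.8, -361.5, 186.5]
tcp_rot: [-3.142, 0.0, 2.81]
ft_force: [0.5, -0.4, -0.6]
opening: 0.735
grip_force: 0.0
```

carry_out(
  series=[
    [0,0,-0.5,0],
    [0,0,-0.4,0],
    [0,0,-0.4,0],
    [0,0,-0.3,0],
    [0,0,-0.1,0],
  ],
)

```text
t: 14.65
eef_pos: [485.8, -360.0, 101.8]
tcp_rot: [3.141, -0.002, 2.811]
ft_force: [0.3, -0.0, 0.0]
opening: 0.734
grip_force: 0.0
```

carry_out(
  series=[
    [0,0,0,0],
    [0,0,0,0],
    [0,0,0,0],
    [0,0,0,0],
    [0,0,0,0],
  ],
  fingers=1,
)

```text
t: 15.15
eef_pos: [486.0, -361.6, 103.9]
tcp_rot: [-3.141, 0.001, 2.809]
ft_force: [0.9, 0.6, 4.8]
opening: 0.526
grip_force: 29.9
```

carry_out(
  series=[
    [0,0,0.1,0],
    [0,0,0.2,0],
    [0,0,0.2,0],
    [0,0,0.09,0],
    [0,0,0,0],
  ],
)

```text
t: 15.65
eef_pos: [486.0, -361.6, 133.6]
tcp_rot: [-3.141, 0.001, 2.809]
ft_force: [0.9, -0.5, -1.4]
opening: 0.523
grip_force: 29.9
```

carry_out(
  series=[
    [-0.04,0.014,0,0],
    [-0.107,0.037,-0.003,0],
    [-0.107,0.037,-0.009,0],
    [-0.106,0.037,-0.015,0],
    [-0.106,0.037,-0.021,0],
  ],
)

```text
t: 16.15
eef_pos: [462.2, -353.3, 130.4]
tcp_rot: [-3.141, 0.001, 2.809]
ft_force: [2.9, -1.6, 0.3]
opening: 0.524
grip_force: 30.0
```

carry_out(
  series=[
    [-0.104,0.036,-0.027,0],
    [-0.103,0.036,-0.031,0],
    [-0.101,0.035,-0.037,0],
    [-0.1,0.035,-0.043,0],
    [0,0,0,0],
  ],
)

```text
t: 16.65
eef_pos: [441.2, -345.8, 122.9]
tcp_rot: [3.141, -0.001, 2.809]
ft_force: [1.0, -0.7, 0.4]
opening: 0.528
grip_force: 30.0
```

carry_out(
  series=[
    [-0.085,0.029,-0.043,0],
    [-0.085,0.029,-0.046,0],
    [0,0,0,0],
    [0,0,0.2,0],
    [0,0,0.5,0],
  ],
)

```text
t: 17.15
eef_pos: [432.4, -342.2, 152.8]
tcp_rot: [3.139, -0.005, 2.809]
ft_force: [0.6, -0.7, -1.3]
opening: 0.523
grip_force: 30.0
```

carry_out(
  series=[
    [0,0.2,0.6,0.2],
    [0,0.4,0.6,0.3],
    [0,0.6,0.6,0.3],
    [0,0.7,0.3,0.3],
    [0,0.7,0,0.3],
  ],
)

```text
t: 17.65
eef_pos: [433.4, -212.2, 261.3]
tcp_rot: [-3.141, 0.002, 2.957]
ft_force: [0.7, 1.4, -1.6]
opening: 0.526
grip_force: 30.0
```

Run:
```python
from fit import *
e=env.state();print(e["t"],e["eef_pos"],e["tcp_rot"],e["opening"]*95,e["grip_force"])
s=snap("scene","s6.png");t=snap("top","t6.png")
G=e["eef_pos"]+[0,0,19]
yw=e["tcp_rot"][2]-np.pi;c_,s_=np.cos(yw),np.sin(yw)
for th in(0,.4,.52,.6):
    ax3=np.array([np.sin(th)*c_,np.sin(th)*s_,-np.cos(th)])
    print(th,"tip/blade-top scene",proj("scene",[G+112*ax3,G+22*ax3]),"top",proj("top",[G+112*ax3]))
u,v=proj("scene",G)[0].astype(int);x0,y0=max(0,u-90),max(0,v-50)
print(u,v,x0,y0)
cv2.imwrite("pics/c6.png",cv2.resize(s[y0:y0+140,x0:x0+180,::-1],None,fx=4,fy=4,interpolation=cv2.INTER_CUBIC))
```

```text
17.65 [ 433.412 -212.234  261.267] [-3.141  0.002  2.957] 49.942339154777216 29.999316036701202
0 tip/blade-top scene [[245.912 156.274]
 [241.151 130.114]] top [[399.034 231.546]]
0.4 tip/blade-top scene [[238.459 163.688]
 [239.599 131.444]] top [[402.055 215.619]]
0.52 tip/blade-top scene [[236.105 164.842]
 [239.126 131.598]] top [[403.101 211.082]]
0.6 tip/blade-top scene [[234.531 165.303]
 [238.816 131.635]] top [[403.825 208.167]]
239 123 149 73
```

View pics/c6.png

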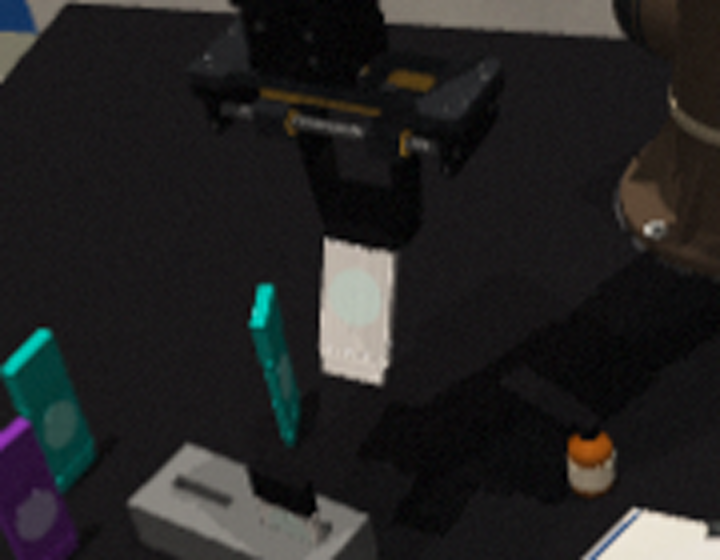

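Run:
```python
from fit import *
g=cv2.cvtColor(cv2.imread("pics/t6.png"),cv2.COLOR_BGR2GRAY)
for r in range(200,236):print(r,"".join("%3d"%(v//4) for v in g[r,386:424:2]))
s=cv2.cvtColor(cv2.imread("pics/s6.png"),cv2.COLOR_BGR2GRAY)
print()
for r in range(158,172):print(r,"".join("%3d"%(v//4) for v in s[r,224:254]))
e=env.state();G=e["eef_pos"]+[0,0,19];yw=e["tcp_rot"][2]-np.pi;c_,s_=np.cos(yw),np.sin(yw)
for th in(.4,.5,.6):
    a=np.array([np.sin(th)*c_,np.sin(th)*s_,-np.cos(th)]);y=np.array([-s_,c_,0]);n=np.array([np.cos(th)*c_,np.cos(th)*s_,np.sin(th)])
    print(th,proj("top",[G+112*a+n*3+y*22,G+112*a+n*3-y*22]),proj("scene",[G+112*a+n*3+y*22,G+112*a+n*3-y*22]))
```

```text
200   9  8  9  9  9  9  6  8 16 18 23 22 23 23 18 18 22 22 21
201   9  9  9  9  9  8  7 12 18 21 23 22 23 22 15 21 23 22 22
202   9  9  9  9  9  6 11 15 17 22 22 23 23 23 15 23 23 22 22
203   9  9  9  9  9  5 10 16 17 23 23 22 23 20 18 24 24 23 22
204   9  9 10  8  8  6 11 18 20 23 22 23 23 16 20 24 24 23 23
205   9  8  9  9  7  6 13 17 22 23 23 23 22 15 24 25 24 23 23
206   8  8  9  9  5  7 17 16 23 23 23 23 21 18 26 26 25 24 23
207   8  7  8  7  5 10 17 18 23 23 23 22 19 22 28 27 25 24 24
208   8  8  8  6  6 12 15 21 22 23 23 22 18 27 29 28 26 25 24
209  10  8 11  6  7 16 15 22 23 23 23 22 19 30 30 29 28 26 25
210  13 10 24  6  9 16 16 22 23 23 23 20 24 31 31 30 29 27 26
211  18 14 23  6 12 13 20 23 23 23 23 18 27 31 31 30 30 28 26
212  20 12 14  7 15 12 22 22 23 23 22 18 29 31 31 31 30 29 27
213  18  9  9  9 15 14 23 22 23 23 21 20 28 30 31 31 31 30 29
214  12  8  9 12 12 17 23 23 22 23 20 23 27 29 30 31 31 31 30
215  10  6  8 14 10 21 22 23 23 23 19 24 27 28 29 30 30 31 30
216   9  5 10 14 13 22 22 23 23 22 19 24 25 27 28 29 30 30 30
217   7  6 12 10 16 22 22 23 22 21 21 23 24 26
[... 2008 characters left out ...]
 6  6  6  5 10 10 22 31 34 34 41 42 47 49 49 32 12  5  4  6  5  5  5  5  5
168   6  6  5  6  6  5  5  6  6  5  5  6  5 10 11 24 26 33 36 39 26  9  5  5  5  4  5  5  5  4
169   6  6  6  5  5  5  6  5  6  6  5  6  6  5  6  5  5  4 10 17 13  6  5  5  5  5  5  4  5  5
170   6  6  4  4  4  5  6  6  5  6  5  6  6  6  4  5  4  4  5  4  5  5  4  5  5  5  5  5  5  4
171   7  5  3  3  3  6  6  6  5  6  6  6  5  6  5  4  5  5  4  4  5  4  4  4  5  5  4  5  4  5
0.4 [[393.353 213.541]
 [409.283 216.302]] [[246.318 165.932]
 [231.674 162.628]]
0.5 [[394.193 209.779]
 [410.173 212.547]] [[244.44  166.856]
 [229.667 163.51 ]]
0.6 [[395.056 206.16 ]
 [411.101 208.937]] [[242.564 167.39 ]
 [227.655 164.005]]
```

Run:
```python
from fit import *
O=p[:3];A=ax(p[3])
f=lambda x,y,z:O+A@np.array([x,y,z])
M=f(49,0,0);print("mouth",M)
for nm,k in(("scene","s6"),("top","t5")):
    g=cv2.cvtColor(cv2.imread(f"pics/{k}.png"),cv2.COLOR_BGR2GRAY)
    print(nm,"mouth corners",proj(nm,[f(x,y,0) for x in(43.75,54.25) for y in(26.5,-26.5)]).round(1).tolist())
    c,s=np.cos(.04),np.sin(.04)
    print("window top",proj(nm,[f(x*c+y*s,-x*s+y*c,14) for x in(36,62) for y in(38,-38)]).round(1).tolist(),"hub",proj(nm,[f(0,0,25)]))
    u,v=proj(nm,M)[0].astype(int)
    for r in range(v-9,v+9):print(r,"".join("%3d"%(q//4) for q in g[r,u-20:u+20]))
    print("cols from",u-20)
```

```text
mouth [654.081  68.235 153.382]
scene mouth corners [[348.7, 232.8], [327.2, 227.9], [348.0, 234.3], [326.2, 229.3]]
window top [[354.3, 227.4], [323.7, 220.1], [352.1, 231.0], [320.8, 223.4]] hub [[342.928 215.007]]
222  57 57 57 57 57 57 57 55 36 50 51 52 52 54 54 54 55 55 56 56 56 57 57 54 46 46 45 45 37 36 36 36 44 45 48 56 56 57 56 56
223  55 56 57 57 57 57 57 43 27 50 52 51 52 52 51 52 52 53 54 54 55 55 56 56 57 57 57 57 53 54 53 53 57 57 57 57 57 57 57 57
224  47 52 55 56 56 56 56 43 34 51 52 52 51 51 51 51 51 51 51 51 52 53 53 53 54 55 55 56 56 57 57 57 57 57 57 57 57 57 57 57
225  42 46 50 53 55 56 56 53 49 54 54 54 53 53 52 52 52 52 52 51 51 52 51 51 51 52 52 53 53 54 55 55 56 56 57 57 57 57 57 54
226  42 45 46 48 51 53 55 56 56 56 55 55 55 55 54 54 54 53 53 52 52 52 52 51 51 52 51 52 51 52 53 53 53 53 55 55 55 56 56 54
227  43 44 45 47 49 49 51 53 53 55 56 56 56 56 56 55 55 54 55 54 54 54 53 53 52 52 52 52 51 51 51 51 51 52 52 52 53 53 54 55
228  38 44 45 46 48 49 48 49 49 51 53 54 55 56 56 56 56 56 56 56 56 55 55 55 54 54 54 53 52 52 52 52 52 51 51 51 51 52 52 53
229  42 
[... 3127 characters left out ...]
5 55 54 54 53 53 52 50 50 51 54 57 56 52 57 58 58 58 58 58 58
158  58 58 58 58 56 46 47 50 51 50 50 50 51 53 54 54 54 55 55 55 55 55 55 55 55 55 55 54 54 55 56 55 54 58 58 58 58 58 58 58
159  57 57 57 56 53 54 55 55 53 53 52 51 50 51 51 50 50 50 50 50 50 50 52 53 54 54 55 55 55 55 55 55 55 58 58 58 58 58 58 58
160  58 57 56 42 38 48 56 57 56 56 56 56 56 55 55 55 55 53 53 53 51 50 51 50 49 50 50 50 51 51 50 51 55 58 58 58 58 58 58 58
161  58 58 55 32 27 39 56 57 58 58 58 57 57 57 57 57 57 57 56 56 56 55 55 55 55 55 54 53 53 51 50 50 53 58 58 58 58 58 58 58
162  58 58 56 37 34 44 57 58 58 58 58 58 58 58 58 58 58 58 58 58 58 57 57 57 57 57 57 57 56 56 55 53 51 56 58 58 58 58 58 58
cols from 276
```

carry_out(
  series=[
    [0.2,0.4,0.4,0.1],
    [0.4,0.7,0.4,0.1],
    [0.4,0.7,0,0.1],
    [0.4,0.7,0,0],
    [0.4,0.7,0,0],
  ],
)

```text
t: 18.25
eef_pos: [523.8, -52.2, 299.1]
tcp_rot: [-3.141, -0.001, 2.987]
ft_force: [0.1, -0.8, -1.2]
opening: 0.523
grip_force: 30.0
```

carry_out(
  series=[
    [0.4,0.7,0,0],
    [0.4,0.7,0,0],
    [0.35,0.7,0,0],
    [0.2,0.5,0,0],
    [0,0,0,0],
  ],
)

```text
t: 18.75
eef_pos: [591.5, 79.0, 298.3]
tcp_rot: [3.142, -0.002, 2.99]
ft_force: [-0.6, -0.4, -1.4]
opening: 0.524
grip_force: 30.0
```

```bash
cat > tip.py <<'E'
from fit import *
e=env.state();print(e["t"],e["eef_pos"],e["tcp_rot"],e["ft_force"],e["opening"]*95)
snap("scene","s7.png")
G=e["eef_pos"]+[0,0,19];yw=e["tcp_rot"][2]-np.pi;c_,s_=np.cos(yw),np.sin(yw)
s=cv2.cvtColor(cv2.imread("pics/s7.png"),cv2.COLOR_BGR2GRAY)
for th in(.4,.5,.6):
    a=np.array([np.sin(th)*c_,np.sin(th)*s_,-np.cos(th)]);y=np.array([-s_,c_,0]);n=np.array([np.cos(th)*c_,np.cos(th)*s_,np.sin(th)])
    q=proj("scene",[G+113*a+n*3+y*22,G+113*a+n*3-y*22]);print(th,q.round(1).tolist())
u,v=q.mean(0).astype(int)
for r in range(v-14,v+10):print(r,"".join("%3d"%(k//4) for k in s[r,u-18:u+20]))
print("cols from",u-18)
E
python3 tip.py
```

```text
18.75 [591.489  78.97  298.272] [ 3.142 -0.002  2.99 ] [-0.61  -0.373 -1.401] 49.81105246336509
0.4 [[350.1, 211.0], [331.4, 207.0]]
0.5 [[349.3, 212.7], [330.3, 208.6]]
0.6 [[348.5, 213.9], [329.3, 209.8]]
197   5  5  4  5  4  5  5  6  6  6  6  6 45 44 44 45 43 44 44 44 44 45 46 46 47 47 46 45 45 45 44 44 43 44 31  7  1  3
198   5  5  5  5  5  6  6  6  5  5  6  8 44 44 44 44 44 44 44 44 44 44 44 46 46 46 45 44 44 44 44 43 43 44 25  9  2  3
199   5  5  5  5  5  5  6  6  5  5  6 10 42 44 45 44 43 44 44 44 44 44 44 45 45 45 43 43 44 44 44 43 44 45 22  8  3  3
200   5  5  5  5  4  5  6  6  5  6  5 15 42 44 45 44 43 44 44 44 43 44 43 45 45 44 43 43 43 43 44 43 43 45 22  7  3  2
201   5  5  5  5  4  6  6  6  6  6  5 25 42 44 45 44 43 44 44 43 43 44 43 45 45 44 43 43 44 44 44 43 44 46 23  5  3  2
202  20 12  5  5  5  5  6  6  6  5  6 30 43 44 44 43 44 44 44 43 44 43 44 45 45 44 43 43 43 45 43 43 44 42 20  8  4  3
203  41 38 37 28 27 13  7  6  7  7 14 45 44 44 44 43 43 44 43 43 43 43 44 44 45 44 43 43 43 44 44 43 44 33 18 22 21 12
204  49 49 49 45 44 31 10  8  8  9 13 48 41 44 42 43 47 44 4
[... 1276 characters left out ...]
4 44 44 44 44 44 45 44 23  8  6  6  6  6  6  7  6  6  6  6 11 12 25 17 17 24 30 32 33 33 33
216  44 44 44 44 43 43 43 44 44 44 44 44 44 44 45 20  7  6  7  7  6  7  6  7  6  7  6  7  6  6  6  8 14 29 30 30 30 25
217  44 44 44 44 44 45 44 44 44 44 44 44 43 44 44 21  8  7  7  7  7  7  7  6  7  6  6  6  7  6  6  6  9 29 30 30 30 23
218  44 44 45 44 39 34 37 44 45 45 45 45 44 44 44 25  9  7  7  7  8  8  7  7  7  8  7  7  8  7  7  7  9 28 30 29 30 28
219  47 47 47 47 26 19 21 39 44 45 45 45 45 44 44 26 13  8  8  8  8  8  8  8  8  8  8  9 10  8  8  7 11 25 30 30 30 30
220  50 50 50 49 40 30 28 39 43 44 44 45 45 36 34 23 18 15  9  8  8  8  8  8  8  8  9  9  8  8  8  7 13 20 25 26 26 38
cols from 320
```

carry_out(
  series=[
    [0,0,-0.3,0],
    [0,0,-0.4,0],
    [0,0,-0.24,0],
    [0,0,0,0],
    [0,0,0,0],
  ],
)

```text
t: 19.3
eef_pos: [591.1, 76.1, 252.4]
tcp_rot: [-3.142, 0.0, 2.987]
ft_force: [0.4, 0.3, -1.2]
opening: 0.522
grip_force: 30.0
```

carry_out(
  series=[
    [0.05,-0.008,-0.087,0],
    [0.05,-0.008,-0.087,0],
    [0.05,-0.008,-0.087,0],
    [0,0,0,0],
    [0,0,0,0],
  ],
)

```text
t: 19.8
eef_pos: [598.5, 75.6, 238.7]
tcp_rot: [3.142, -0.0, 2.987]
ft_force: [-0.5, -0.6, -1.4]
opening: 0.52
grip_force: 30.0
```

carry_out(
  series=[
    [0.02,-0.003,-0.035,0],
    [0.02,-0.003,-0.035,0],
    [0.02,-0.003,-0.035,0],
    [0.02,-0.003,-0.035,0],
    [0,0,0,0],
  ],
)

```text
t: 20.3
eef_pos: [602.3, 75.2, 236.0]
tcp_rot: [3.141, 0.003, 2.988]
ft_force: [-14.5, 0.6, 29.9]
opening: 0.522
grip_force: 30.0
```

carry_out(
  series=[
    [-0.02,0.003,0.035,0],
    [-0.02,0.003,0.035,0],
    [-0.045,0.048,-0.03,0],
    [0,0,0,0],
    [0,0,0,0],
  ],
)

```text
t: 20.8
eef_pos: [598.1, 77.8, 233.4]
tcp_rot: [3.142, -0.001, 2.987]
ft_force: [-0.1, 0.1, -1.3]
opening: 0.526
grip_force: 30.0
```

carry_out(
  series=[
    [0.02,-0.003,-0.035,0],
    [0.015,-0.002,-0.026,0],
    [0.01,-0.001,-0.017,0],
    [0,0,0,0],
    [0,0,0,0],
  ],
)

```text
t: 21.3
eef_pos: [600.5, 77.3, 229.8]
tcp_rot: [3.142, -0.0, 2.987]
ft_force: [0.7, -0.0, -1.4]
opening: 0.525
grip_force: 30.0
```

carry_out(
  series=[
    [0.02,-0.003,-0.035,0],
    [0.02,-0.003,-0.035,0],
    [0.02,-0.003,-0.035,0],
    [0.02,-0.003,-0.035,0],
    [0,0,0,0],
  ],
)

```text
t: 21.8
eef_pos: [604.6, 76.7, 222.5]
tcp_rot: [-3.142, -0.0, 2.987]
ft_force: [-0.5, 0.5, -1.7]
opening: 0.525
grip_force: 30.0
```

carry_out(
  series=[
    [0.02,-0.003,-0.035,0],
    [0.02,-0.003,-0.035,0],
    [0.02,-0.003,-0.035,0],
    [0.02,-0.003,-0.035,0],
    [0,0,0,0],
  ],
)

```text
t: 22.3
eef_pos: [608.5, 76.1, 215.6]
tcp_rot: [3.142, -0.0, 2.987]
ft_force: [0.4, 0.5, -2.4]
opening: 0.524
grip_force: 30.0
```

carry_out(
  series=[
    [0.025,-0.004,-0.043,0],
    [0.025,-0.004,-0.043,0],
    [0.025,-0.004,-0.043,0],
    [0.025,-0.004,-0.043,0],
    [0,0,0,0],
  ],
)

```text
t: 22.8
eef_pos: [613.5, 75.3, 206.9]
tcp_rot: [3.142, -0.001, 2.987]
ft_force: [-0.6, -0.1, -1.9]
opening: 0.525
grip_force: 30.0
```

carry_out(
  series=[
    [0.025,-0.004,-0.043,0],
    [0.025,-0.004,-0.043,0],
    [0.025,-0.004,-0.043,0],
    [0.025,-0.004,-0.043,0],
    [0,0,0,0],
  ],
)

```text
t: 23.3
eef_pos: [618.5, 74.5, 198.2]
tcp_rot: [-3.142, -0.001, 2.987]
ft_force: [-0.4, 1.2, -1.8]
opening: 0.527
grip_force: 30.0
```

carry_out(
  series=[
    [0.02,-0.003,-0.035,0],
    [0.02,-0.003,-0.035,0],
    [0,0,0,0],
    [0,0,0,0],
    [0,0,0,0],
  ],
)

```text
t: 23.8
eef_pos: [620.2, 74.2, 195.0]
tcp_rot: [-3.142, -0.001, 2.987]
ft_force: [-3.7, 0.6, -3.5]
opening: 0.521
grip_force: 30.0
```

carry_out(
  series=[
    [0.01,-0.002,-0.017,0],
    [0.01,-0.002,-0.017,0],
    [0.01,-0.002,-0.017,0],
    [0,0,0,0],
    [0,0,0,0],
  ],
)

```text
t: 24.3
eef_pos: [620.5, 74.2, 194.8]
tcp_rot: [-3.142, -0.002, 2.988]
ft_force: [-19.2, 2.2, 19.1]
opening: 0.524
grip_force: 30.0
```

carry_out(
  series=[
    [0,0,0,0],
    [0,0,0,0],
    [0,0,0,0],
    [0,0,0,0],
    [0,0,0,0],
  ],
  fingers=-0.47,
)

```text
t: 24.8
eef_pos: [622.2, 73.9, 192.5]
tcp_rot: [3.141, 0.0, 2.987]
ft_force: [-0.8, 0.1, 0.0]
opening: 0.735
grip_force: 0.0
```

carry_out(
  series=[
    [-0.05,0.008,0.3,0],
    [-0.1,0.015,0.5,0],
    [-0.1,0.015,0.5,0],
    [0,0,0,0],
    [0,0,0,0],
  ],
  fingers=1,
)

```text
t: 25.3
eef_pos: [609.6, 75.9, 258.7]
tcp_rot: [3.141, 0.002, 2.987]
ft_force: [0.4, -0.5, -0.6]
opening: 0.369
grip_force: 0.0
```

```bash
cat > chk.py <<'E'
from fit import *
e=env.state();print(e["t"],e["eef_pos"],e["ft_force"],e["opening"])
O=p[:3];A=ax(p[3]);f=lambda x,y,z:O+A@np.array([x,y,z])
im=snap("scene","s8.png");s=cv2.cvtColor(im,cv2.COLOR_RGB2GRAY)
for h in(0,2,5,10):print(h,"tab top corners back face, blade/tab line",proj("scene",[f(55,25,85+h),f(55,-25,85+h),f(53,25,45+h),f(53,-25,45+h)]).round(1).tolist())
u,v=proj("scene",f(49,0,60))[0].astype(int)
for r in range(v-22,v+26):print(r,"".join("%3d"%(k//4) for k in s[r,u-20:u+20]))
print("from",u-20)
E
python3 chk.py
```

```text
25.3 [609.553  75.852 258.692] [ 0.374 -0.492 -0.591] 0.3693767115614641
0 tab top corners back face, blade/tab line [[353.4, 200.1], [332.2, 195.7], [350.6, 216.2], [329.7, 211.6]]
2 tab top corners back face, blade/tab line [[353.5, 199.3], [332.3, 194.8], [350.8, 215.4], [329.9, 210.8]]
5 tab top corners back face, blade/tab line [[353.8, 198.0], [332.5, 193.6], [351.0, 214.2], [330.1, 209.6]]
10 tab top corners back face, blade/tab line [[354.1, 196.0], [332.8, 191.5], [351.3, 212.2], [330.4, 207.6]]
185   5  5  5  5  5  5  5  5  5  4  5  5  5  3  1  1  2  2  4  4  4  4  2  2  2  2  2  4 29 33 33 32 11  1  1  1  2  2  2  1
186   5  5  4  5  5  5  5  4  5  5  5  5  5  4  3  1  1  4  5  5  5  5  3  2  2  2  3  4 25 33 39 40 12  2  2  6 10  4  2  2
187   5  4  5  5  5  5  5  5  6  4  5  5  4  5  2  2  2  4  4  4  4  5  2  2  2  1  3  3  6 18 26 28  7  2  1  8 10  3  2  2
188   5  4  5  5  4  4  5  5  5  5  5  5  4  5  2  2  4  4  4  5  4  4  2  2  2  2  3  3  3  4  3  6  3  1  0  5  3  4  2  2
189   5  6  5  4  4  4  4  5  5  5  5  5  5  5  3  3  4  4  5  4  5  5  2  2  2  1  2  3  
[... 4718 characters left out ...]
 50 51 52 52 52 53 53 53 53 51 48 34 45 45 45 45 45 45 35 29 28 44
228  46 45 43 45 46 45 45 46 46 46 48 47 46 46 46 44 44 44 46 46 47 48 49 52 53 53 52 51 49 27 44 45 45 46 46 45 45 41 41 44
229  45 46 45 46 46 46 46 46 46 47 47 48 48 48 48 46 46 46 47 46 46 47 45 51 48 49 49 50 49 26 45 45 46 45 45 45 44 44 44 45
230  38 42 46 47 47 46 46 46 46 46 46 47 47 47 48 48 48 48 48 48 52 53 51 54 51 52 52 53 46 36 44 45 46 46 46 44 44 44 44 44
231  42 42 38 43 47 46 47 46 47 46 46 47 47 47 47 48 47 48 47 48 55 56 56 56 56 56 56 56 52 46 47 47 47 47 45 44 44 45 45 44
232  48 47 41 32 38 41 44 47 47 46 46 47 47 47 47 47 47 47 48 49 52 53 54 54 54 55 55 55 55 53 49 49 49 48 47 46 47 47 47 47
from 321
```

carry_out(
  series=[
    [-0.1,0,0,0],
    [0,0,-0.2,0],
    [0,0,-0.17,0],
    [0,0,0,0],
    [0,0,0,0],
  ],
  fingers=1,
)

```text
t: 25.85
eef_pos: [604.5, 75.8, 238.6]
tcp_rot: [-3.142, -0.001, 2.987]
ft_force: [0.6, 0.3, 0.1]
opening: 0.005
grip_force: 0.0
```

carry_out(
  series=[
    [0.02,-0.003,-0.035,0],
    [0.02,-0.003,-0.035,0],
    [0.02,-0.003,-0.035,0],
    [0,0,0,0],
    [0,0,0,0],
  ],
)

```text
t: 26.35
eef_pos: [607.6, 75.4, 233.9]
tcp_rot: [3.142, -0.0, 2.987]
ft_force: [0.2, 0.7, -0.4]
opening: 0.002
grip_force: 0.0
```

carry_out(
  series=[
    [0.01,-0.002,-0.017,0],
    [0.01,-0.002,-0.017,0],
    [0.01,-0.002,-0.017,0],
    [0,0,0,0],
    [0,0,0,0],
  ],
)

```text
t: 26.85
eef_pos: [609.0, 75.1, 231.3]
tcp_rot: [3.142, -0.0, 2.987]
ft_force: [0.8, 0.5, 0.2]
opening: 0.004
grip_force: 0.0
```

carry_out(
  series=[
    [0.01,-0.002,-0.017,0],
    [0.01,-0.002,-0.017,0],
    [0,0,0,0],
    [0,0,0,0],
    [0,0,0,0],
  ],
)

```text
t: 27.35
eef_pos: [610.0, 74.9, 229.7]
tcp_rot: [3.142, -0.0, 2.987]
ft_force: [0.3, 0.1, 0.3]
opening: 0.006
grip_force: 0.0
```

carry_out(
  series=[
    [0.01,-0.002,-0.017,0],
    [0.01,-0.002,-0.017,0],
    [0,0,0,0],
    [0,0,0,0],
    [0,0,0,0],
  ],
)

```text
t: 27.85
eef_pos: [611.0, 74.7, 228.0]
tcp_rot: [3.142, 0.0, 2.987]
ft_force: [0.1, 0.5, 0.7]
opening: 0.004
grip_force: 0.0
```

carry_out(
  series=[
    [0.01,-0.002,-0.017,0],
    [0.01,-0.002,-0.017,0],
    [0,0,0,0],
    [0,0,0,0],
    [0,0,0,0],
  ],
)

```text
t: 28.35
eef_pos: [611.7, 74.6, 226.8]
tcp_rot: [3.141, -0.0, 2.987]
ft_force: [-4.3, 0.0, 6.2]
opening: 0.007
grip_force: 3.2
```

carry_out(
  series=[
    [0.01,-0.002,-0.017,0],
    [0.01,-0.002,-0.017,0],
    [0,0,0,0],
    [0,0,0,0],
    [0,0,0,0],
  ],
)

```text
t: 28.85
eef_pos: [612.0, 74.6, 226.4]
tcp_rot: [3.141, -0.001, 2.987]
ft_force: [-11.8, 1.3, 18.1]
opening: 0.002
grip_force: 8.9
```

carry_out(
  series=[
    [-0.03,0.005,0.1,0],
    [-0.1,0,0.5,0],
    [-0.2,0,0.7,0],
    [-0.3,0,0.7,0],
    [0,0,0,0],
  ],
)

```text
t: 29.35
eef_pos: [581.7, 74.6, 329.4]
tcp_rot: [3.14, 0.007, 2.987]
ft_force: [0.3, 0.6, -0.6]
opening: 0.005
grip_force: 0.0
```

Run:
```python
from fit import *
a=cv2.imread("pics/s8.png",0).astype(int);im=snap("scene","s9.png");b=cv2.cvtColor(im,cv2.COLOR_RGB2GRAY).astype(int)
print(env.state()["eef_pos"]);d=np.abs(a-b)>40
print("slider region change",d[200:232,328:356].sum())
s5=cv2.cvtColor(cv2.imread("pics/s5.png"),cv2.COLOR_BGR2GRAY).astype(int)
d5=(np.abs(s5-b)>40)
for n,(x0,y0,x1,y1) in dict(canister=(252,228,272,255),wash=(198,222,232,276),oil=(286,176,304,198),shortsl=(205,183,232,200),knob=(338,180,372,212)).items():print(n,d5[y0:y1,x0:x1].sum())
print(env.job_done())
```

```text
[581.702  74.574 326.854]
slider region change 43
canister 0
wash 0
oil 0
shortsl 28
knob 264
the job is handed in; nothing more can be done
None
```

I handed the job in at about 29 s. The plunger dropped into the notch at about -0.04 rad and held when pushed both ways. The long slider is in the deck slot, let go and bottomed out by feel (about 45 mm from face to floor, and its top is at the right height). The short slider was left in the rack, and the canister, wash bottle and oil bottle show no change; I didn't recheck the beaker or slide box. In the last image check the knob area still differed from the earlier picture (264 pixels). The gripper was just above it, so I put that down to the gripper in view but did not confirm it.

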